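# Shut and lock the air-filter housing

## Robot

A 6-joint arm with a two-finger parallel gripper is mounted at the origin on a cart in front of the work surface, level with it; the furniture and walls round the work are solid. World frame = base frame: x ahead of the robot, y to its left, z up, the work surface at z = 0. Lengths are in m, angles in rad, forces in N, time in s.
With the tool pointing down it reaches from about 0.375 to 0.975 m from the base axis. Payload 3.8 kg.
Tool frame: the origin (TCP) lies between the finger pads; the fingertips stand 11 mm ahead of it and the grasp point (between the pads) lies 8 mm behind it; z points along the fingers, y is the line along which they close (so a half turn about z gives the same grasp; the last joint's range is limited). The gripper opens to 88 mm and grips with 3 to 60 N. Pads are 18 mm wide; open, the fingers measure 123 mm over their backs; the gripper's body (75 mm by 187 mm) begins 45 mm behind the grasp point.
Start: joints at [1.278, 0.264, 1.604, -0, 1.274, -0.037], TCP at [0.171, 0.653, 0.25] pointing down, gripper open.
Joint ranges: [-2.63, 2.63], [-0.94, 2.18], [0.31, 2.57], [-1.31, 4.45], [0, 2.66], [-2.55, 2.55]. Speed limits (rad/s): [2.57, 2.57, 3.14, 3.14, 3.14, 3.14].

## Interface

Orientations are given as a unit quaternion [x, y, z, w].
In Python, from bench import monitor, cams, env, spotter gives the robot as it stands.
- The arm moves only by the shell command python3 -m pendant 'ROWS' [FORCE]. ROWS is a JSON object of lists of equal length, an entry for each row: "xyz": the shift along the world's x, y, z in mm, a list of three; "rotation": the turn, a rotation vector about the world's x, y, z in degrees, a list of three; "gripper": the closure, from 0 (fully open) to 1 (shut). A call has 1 to 20 rows; each row shifts and turns the commanded pose from where the row before left it; what a row does not reach is not made up. A row lasts 1/10 s, in which the tool goes at most 50 mm and 8.59 degrees, less where a joint would pass 70% of its speed; a pose out of reach is approached as far as the arm can. A call is refused whole if a number of a shift passes 50 or a number of a turn 8.59, either way. A call with a gripper value outside its range is refused whole. The fingers move at their own pace and stop on an object; FORCE is the grip in N (left out, the last holds). Time passes only in rows, so rows that do not move let the fingers close. It gives the time, the measured TCP pose, the force, the opening and the grip force at its end, in the units of the state.
- monitor.sense(): the state, without advancing time (a new reading comes with each control period).
- cams.grab_frame(name): name is "side" or "top"; returns (picture, depth): 400x640x3 uint8, red, green, blue; 400x640 float32, m along the optical axis (not along the pixel's ray), 0 where there is no reading.
- cams.get_calibration(name): a dict with "vertical_fov" (degrees; the focal length in pixels is half the picture's height over the tangent of half this angle, whatever the lens; pixels are square), "cx", "cy" (the principal point, pixels), "rvec" (rotation vector, rad) and "tvec" (3), from world to camera coordinates, as OpenCV has them. Camera axes: x right, y down, z forward; pixel columns grow to the right and rows downward; lengths in m; the calibration is good to about 2 mm. A picture is of the moment at which its call begins. get_calibration takes no time and is no camera call.
- env.job_done(): hands the job in; it is judged then, once.
Trained networks look in the newest picture that a camera, given by its name, has taken for a name from the list of things; names that differ only in an ending like _2 or _b are one class to them, and where a whole thing is asked for, a point or a joint stands for the part that bears it (a point fixed in the world has none). Each returns a list of dicts, best first, with "conf" (0 to 1); they miss things now and then, are a little off and sometimes report something else, mostly with a low value. They report only what shows in the picture. A call takes as long as a camera call.
- spotter.regions_of(camera, query): "pixels" (400x640 bool, what is visible of it) and "centre" ([column, row] in pixels, amid what is visible of it).
- spotter.spot_point(camera, query): "centre" ([column, row] in pixels: a listed point, or the origin of a listed thing).
The state is a dict: "clock": time; "qpos": joint angles; "joint_velocities": joint speeds; "effort": joint torques, N m; "position": TCP position; "ee_rot": TCP orientation; "ft_force": force on the tool from outside, world axes, zero at the start; "torque": the same for the moment, N m; "grip_width": finger opening in m; "grip_force": force on a finger pad.
Only numpy, scipy, OpenCV 4.12 (cv2) and the standard library are available. Lean on these libraries where they do the work, as an engineer would, in place of code of your own. Each camera call takes 0.05 s, during which the arm holds its last target. There are 200 camera calls.

## Task

Using only your fingertips, push the cover of the air-filter housing fully shut, then set a fingertip in the slot of each of its two quarter-turn fasteners and turn it clockwise (seen from above) a quarter turn to its stop, so that the cover is locked. Do not turn a fastener before the cover is shut, do not raise the cover, and lift nothing; leave the tools and parts lying round the housing where they are.

Things in the scene. Friction and masses are not known exactly. Their poses are not given: they have to be found in the camera images.
- airbox: Black plastic engine air-filter housing with a pleated paper filter inside, 200 mm deep (its own x) and 310 wide (its y), fixed to the bench. Origin: centre of its underside. Its x axis points from its front edge to the hinge of the cover at the far edge, z up. Its rim is 85 mm above the bench; a 62 mm round intake snout stands out 40 mm from its left (+y) wall.
- cover (a joint): Angle (rad) of the grey plastic cover on the housing: 0 = fully shut, grows as its front edge rises (starts ajar at 0.2 to 0.45). The hinge line runs along y at x = +100, z = 85 mm of the housing. The cover is 10 mm thick, its top 95 mm above the bench when shut. It stays where it is left and takes 2 to 4 N at the push point to close.
- cover_push (a point): Point on the upper face of the cover, midway between the two fasteners, 160 mm from the hinge and 44 mm from the front edge: a good place to push the cover shut. Moves with the cover. The free strip between the two fasteners is 70 mm wide.
- fastener_left (a joint): Angle (rad) of the left (+y) quarter-turn fastener: 0 = unlocked, slot pointing to the hinge (starts at 0 to 0.3); grows as it is turned clockwise seen from above; 1.57 = locked, against its stop, slot parallel to the front edge. Stays where it is left; turning takes about 0.08 N m (about 3 N at 30 mm from the axis).
- fastener_right (a joint): Same for the right (-y) fastener, also clockwise.
- fastener_left_slot (a point): Centre of the left fastener, level with its top: a metal disc, 100 mm across, on the cover, with a slot 40 mm wide and 18 deep right across it, open at both ends and at the top. x axis along the slot, z along the turning axis. With the cover shut it lies at x = -40, y = +85, z = 117 mm from the housing's origin, the slot floor at z = 99. Turns with the fastener and moves with the cover.
- fastener_right_slot (a point): Same on the right fastener, with the cover shut at x = -40, y = -85, z = 117 mm from the housing's origin.
- screwdriver_cross: Bystander: screwdriver with blue handle, 203 mm long and 31 thick, lying along the front of the housing. Origin: centre of its underside.
- oil_filter: Bystander: blue oil filter can, 70 mm diameter, 89 high, standing to the right of the housing. Origin: centre of its underside.
- insulating_tape: Bystander: black roll of insulating tape, 58 mm diameter, 19 high, lying flat to the left of the housing. Origin: centre of its underside.
- spark_plug: Bystander: spark plug, 74 mm long, 23 thick, lying near the front left corner of the housing. Origin: centre of its underside.
- bearing_0: Bystander: steel ball bearing, 52 mm diameter, 14 high, lying flat near the front right corner of the housing. Origin: centre of its underside.
- spanner_13: Bystander: spanner, 164 mm long, 28 wide, 8 thick, lying to the left of the housing, beyond the tape. Origin: centre of its underside.

How it is judged:
By the outcome, as a careful person would: the job done as asked, in the order asked, and still so for the second after the job is handed in, with the robot touching nothing.
It also fails if it takes over 64 s, if anything falls off the work surface, if the arm or the gripper's body presses on something with over 40 N, if the wrist force passes 120 N, or if a joint passes its speed limit or range.

## Working session

There is one attempt and no reset: what is moved stays moved. The work goes in short steps, Python scripts to look and compute and a shell command to move; the robot and the scene stay as the last step left them, time stands still between calls to the robot, and variables do not carry over. Pictures are saved under pics/ and viewed, at most 10 in all, crops included, and the job is handed in when it is done.

```bash
mkdir -p pics; cat > h.py <<'E'
import numpy as np, cv2
from bench import monitor, cams, env, spotter
def cal(n):
    c=cams.get_calibration(n); f=200/np.tan(np.radians(c["vertical_fov"])/2)
    R,_=cv2.Rodrigues(np.array(c["rvec"],float)); return f,c["cx"],c["cy"],R,np.array(c["tvec"],float)
def back(n,uv,d):
    f,cx,cy,R,t=cal(n); uv=np.atleast_2d(uv); d=np.atleast_1d(d)
    p=np.c_[(uv[:,0]-cx)/f*d,(uv[:,1]-cy)/f*d,d]; return (p-t)@R
def ray_z(n,uv,z):
    f,cx,cy,R,t=cal(n); o=-R.T@t; v=R.T@np.array([(uv[0]-cx)/f,(uv[1]-cy)/f,1]); return o+v*(z-o[2])/v[2]
def tri(a,ua,b,ub):
    A=[];B=[]
    for n,uv in((a,ua),(b,ub)):
        f,cx,cy,R,t=cal(n); o=-R.T@t; v=R.T@np.array([(uv[0]-cx)/f,(uv[1]-cy)/f,1]); v/=np.linalg.norm(v)
        P=np.eye(3)-np.outer(v,v); A.append(P);B.append(P@o)
    return np.linalg.solve(sum(A),sum(B))
E
python3 - <<'E'
from h import *
S=monitor.sense(); print(S["position"],S["ee_rot"],S["clock"],S["ft_force"])
ims={}
for n in("top","side"):
    im,d=cams.grab_frame(n); cv2.imwrite(f"pics/{n}0.png",im[:,:,::-1]); ims[n]=(im,d)
    f,cx,cy,R,t=cal(n); print(n,"cam at",(-R.T@t).round(3),"fwd",R[2].round(2))
pts={}
for q in("airbox","cover_push","fastener_left_slot","fastener_right_slot"):
    for n in("top","side"):
        r=spotter.spot_point(n,q)
        for k in r[:2]:
            u=k["centre"]; d=ims[n][1][int(u[1]),int(u[0])]
            print(q,n,np.round(u,1),round(k["conf"],2),back(n,u,d).round(3) if d>0 else None)
        if r: pts[q,n]=r[0]["centre"]
    if (q,"top") in pts and (q,"side") in pts: print(" tri",tri("top",pts[q,"top"],"side",pts[q,"side"]).round(4))
E
```

```text
[0.17059808 0.65235995 0.24839302] [ 1.27549604e-01  9.91831550e-01 -1.11425314e-03 -1.83389817e-04] 0.0 [-0.54333726  0.04224234  0.21148625]
top cam at [0.421 0.105 1.044] fwd [ 0.07 -0.01 -1.  ]
side cam at [ 0.1   -0.799  0.73 ] fwd [ 0.32  0.77 -0.55]
airbox top [332.2 198.3] 0.77 [[0.49  0.072 0.141]]
airbox top [366.9 209. ] 0.29 [[ 0.461 -0.012  0.148]]
airbox side [328.5 211.3] 0.97 [[0.485 0.048 0.037]]
airbox side [332.9 257.4] 0.18 [[ 0.41  -0.153  0.044]]
 tri [0.4971 0.0685 0.0194]
cover_push top [324.8 207.9] 0.84 [[0.466 0.091 0.154]]
cover_push side [314.1 173.1] 0.97 [[0.458 0.101 0.153]]
 tri [0.4604 0.0932 0.1575]
fastener_left_slot top [297.2 191.8] 0.98 [[0.507 0.157 0.15 ]]
fastener_left_slot side [321.6 155.7] 0.87 [[0.515 0.179 0.164]]
 tri [0.5047 0.1556 0.1773]
fastener_right_slot top [360.9 206.9] 0.72 [[0.467 0.002 0.143]]
fastener_right_slot side [329.9 183.4] 0.96 [[0.473 0.015 0.163]]
 tri [0.4664 0.005  0.1704]
```

View pics/top0.png

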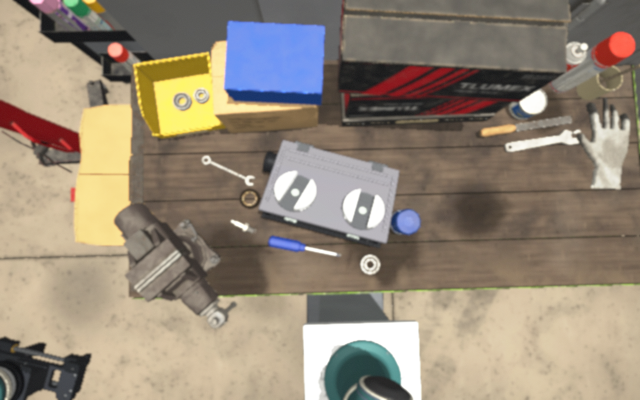

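View pics/side0.png

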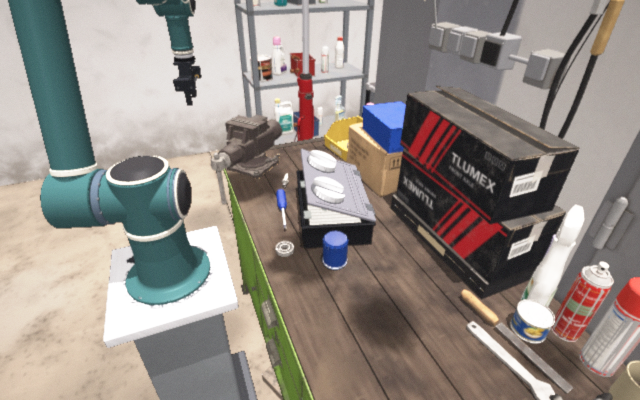

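The top view shows the housing turned about -14°, with its discs at about (295,191) and (363,209). The side view confirms the cover is ajar, and the loose parts lie clear of it. Next I'll fit the geometry.

```bash
cat > fit.py <<'E'
from h import *
from scipy.optimize import least_squares
def model(p):  # x0,y0,yaw,ang
    x0,y0,w,a=p; c,s=np.cos(w),np.sin(w)
    def W(r,h,y): # r from hinge toward front, h above hinge plane
        x=.1-r*np.cos(a)+h*np.sin(a)*1; z=.085+r*np.sin(a)+h*np.cos(a)
        return np.array([x0+c*x-s*y,y0+s*x+c*y,z])
    return W
def discs(im):
    g=im.astype(int); m=((g.min(2)>185)&(g.max(2)-g.min(2)<30)).astype(np.uint8)
    m[:150]=0;m[250:]=0;m[:,:265]=0;m[:,400:]=0
    out=[]
    for lo,hi in((265,328),(328,395)):
        mm=np.zeros_like(m);mm[:,lo:hi]=m[:,lo:hi]
        n,l,st,_=cv2.connectedComponentsWithStats(mm)
        mm=np.isin(l,[i for i in range(1,n) if st[i,4]>60]).astype(np.uint8)
        pts=cv2.findNonZero(mm); h=cv2.convexHull(pts); e=cv2.fitEllipse(h)
        # slot direction: long axis line between the two halves
        n2,l2,st2,c2=cv2.connectedComponentsWithStats(mm); k=np.argsort(-st2[1:,4])[:2]+1
        out.append((e,st2[k,4],c2[k]))
    return out
E
python3 - <<'E'
from fit import *
im,d=cams.grab_frame("top")
D=discs(im)
for e,a,c in D: print(np.round(e[0],1),np.round(e[1],1),a,c.round(1).tolist())
# cover plane from depth: points within cover region
r=spotter.regions_of("top","cover_push")
print([(k["conf"],k["pixels"].sum()) for k in r])
m=r[0]["pixels"]&(d>0)
for e,_,_ in D: 
    k=np.zeros(m.shape,np.uint8); cv2.circle(k,tuple(int(round(v)) for v in e[0]),26,1,-1); m&=k==0
m=cv2.erode(m.astype(np.uint8),np.ones((5,5)))>0
v,u=np.nonzero(m); P=back("top",np.c_[u,v],d[v,u])
for _ in range(4):
    A=np.c_[P[:,:2],np.ones(len(P))]; c,*_=np.linalg.lstsq(A,P[:,2],rcond=None); res=P[:,2]-A@c; P=P[abs(res)<2.5*res.std()]
g=-c[:2]; print("plane",c.round(3),"tilt",np.arctan(np.hypot(*g)).round(3),"yaw",np.degrees(np.arctan2(g[1],g[0])).round(1),"std",res.std().round(4),len(P))
tilt=np.arctan(np.hypot(*g))
f,cx,cy,R,t=cal("top")
def proj(X): q=R@X+t; return np.array([f*q[0]/q[2]+cx,f*q[1]/q[2]+cy])
def fun(p):
    W=model(p); r=[]
    for (e,_,_),y in zip(D,(.085,-.085)): r+=list(proj(W(.14,.032,y))-e[0])
    zz=W(.1,.01,0); r.append((zz[2]-np.dot(c,[zz[0],zz[1],1]))*400); r.append((p[3]-tilt)*60)
    return r
s=least_squares(fun,[.49,.07,-.25,.3]); print("x0 y0 yaw ang",s.x.round(4),np.degrees(s.x[2]).round(1),"res",np.round(s.fun,2))
W=model(s.x); S=model([*s.x[:3],0])
print("push now",W(.16,.01,0).round(4),"shut",S(.16,.01,0).round(4),"L",S(.14,.032,.085).round(4),"R",S(.14,.032,-.085).round(4))
x=s.x
x0,y0,w=x[:3]
cv2.imwrite("pics/crop1.png",cv2.resize(im[140:280,220:420,::-1],None,fx=4,fy=4,interpolation=cv2.INTER_CUBIC))
E
```

```text
[295.1 190.1] [40.3 44.4] [423 414] [[283.7, 183.0], [306.7, 196.1]]
[363.7 208. ] [40.2 44. ] [399 388] [[376.5, 211.9], [350.7, 203.4]]
[(0.91, np.int64(9319)), (0.38, np.int64(1261))]
plane [-0.369  0.107  0.314] tilt 0.367 yaw -16.2 std 0.0017 3071
x0 y0 yaw ang [ 0.5047  0.0745 -0.2826  0.3712] -16.2 res [-0.05 -0.13  0.11 -0.09 -0.61  0.28]
push now [0.461  0.0872 0.1524] shut [0.447  0.0912 0.095 ] L [0.49   0.1673 0.117 ] R [0.4425 0.004  0.117 ]
```

View pics/crop1.png

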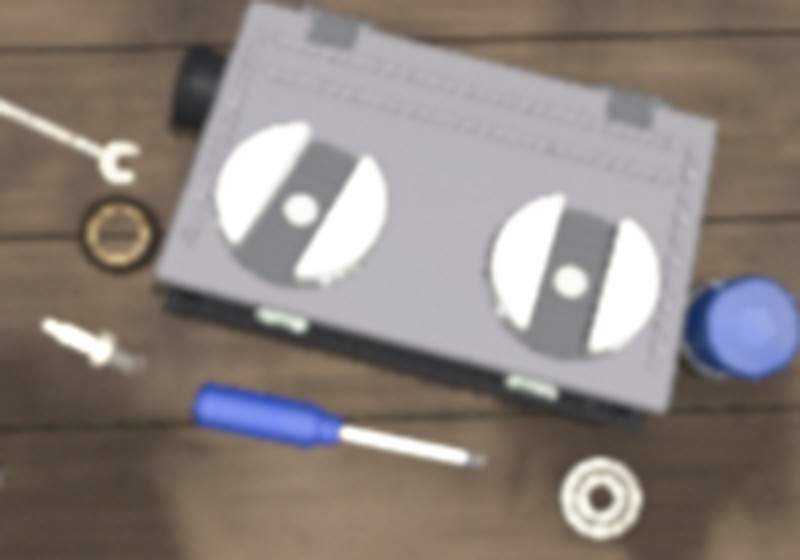

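```bash
python3 -m pendant '{"xyz":[[0,0,50],[0,0,50],[22,-43,0],[22,-43,0],[22,-43,0],[22,-43,0],[22,-43,0],[22,-43,0],[22,-43,0],[22,-43,0],[22,-43,0],[22,-43,0],[22,-43,0],[22,-43,0],[20,-45,0],[0,0,0]],"rotation":[[0,0,0],[0,0,0],[0,0,-8],[0,0,-8],[0,0,-8],[0,0,-8],[0,0,-8],[0,0,-8],[0,0,-8],[0,0,-8],[0,0,-8],[0,0,-8],[0,0,-8],[0,0,-8],[0,0,-8],[0,0,0]],"gripper":[1,1,1,1,1,1,1,1,1,1,1,1,1,1,1,1]}' 20; python3 -c "
from h import *
S=monitor.sense();print(S['qpos'])
from scipy.spatial.transform import Rotation as R
print(R.from_quat(S['ee_rot']).as_matrix().round(3))"
```

```text
clock: 2.2
position: [0.4565, 0.0869, 0.3499]
ee_rot: [0.863, 0.506, -0.0, 0.001]
ft_force: [-0.3, -0.1, -1.1]
grip_width: 0.0004
grip_force: 0.0
[ 0.13635951 -0.19133025  1.89309126 -0.00248866  1.43899078  0.64675433]
[[ 0.488  0.873  0.001]
 [ 0.873 -0.488 -0.002]
 [-0.001  0.002 -1.   ]]
```

```bash
python3 -m pendant '{"xyz":[[0,0,-45],[0,0,-45],[0,0,-45],[0,0,-30],[0,0,-8],[-1,0,-8],[-1,0,-8],[-1,0,-8],[-1,0,-8],[-1,0,-8],[-1,1,-8],[-1,1,-8],[-1,1,-8],[0,0,-2],[0,0,0]],"rotation":[[0,0,0],[0,0,0],[0,0,0],[0,0,0],[0,0,0],[0,0,0],[0,0,0],[0,0,0],[0,0,0],[0,0,0],[0,0,0],[0,0,0],[0,0,0],[0,0,0],[0,0,0]],"gripper":[1,1,1,1,1,1,1,1,1,1,1,1,1,1,1]}'
```

```text
clock: 3.7
position: [0.4462, 0.0951, 0.1099]
ee_rot: [0.86, 0.51, -0.001, -0.0]
ft_force: [-0.1, 0.2, -0.0]
grip_width: 0.0006
grip_force: 0.0
```

```bash
python3 -m pendant '{"xyz":[[0,0,-2],[0,0,-2],[0,0,-1],[0,0,-1],[0,0,0]],"rotation":[[0,0,0],[0,0,0],[0,0,0],[0,0,0],[0,0,0]],"gripper":[1,1,1,1,1]}'
```

```text
clock: 4.2
position: [0.4466, 0.0952, 0.1063]
ee_rot: [0.86, 0.51, -0.0, -0.0]
ft_force: [-7.0, 0.4, 13.5]
grip_width: 0.0004
grip_force: 7.1
```

```bash
python3 -m pendant '{"xyz":[[0,0,20],[0,0,40],[0,-40,20],[0,-50,0],[0,-50,0],[0,-50,0],[0,-50,0],[0,-20,0],[0,0,0]],"rotation":[[0,0,0],[0,0,0],[0,0,0],[0,0,0],[0,0,0],[0,0,0],[0,0,0],[0,0,0],[0,0,0]],"gripper":[1,1,1,1,0.43,0.43,0.43,0.43,0.43]}'
python3 - <<'E'
from fit import *
im,d=cams.grab_frame("top"); 
cv2.imwrite("pics/crop2.png",cv2.resize(im[140:280,220:420,::-1],None,fx=4,fy=4,interpolation=cv2.INTER_CUBIC))
f,cx,cy,R,t=cal("top")
def proj(X): q=R@X+t; return np.array([f*q[0]/q[2]+cx,f*q[1]/q[2]+cy])
D=discs(im); S=model([.5047,.0745,-.2826,0])
for (e,a,c),y in zip(D,(.085,-.085)):
    p=ray_z("top",e[0],.117)
    q=[ray_z("top",k,.117) for k in c]; v=q[1]-q[0]; ang=np.degrees(np.arctan2(v[1],v[0]))+90
    print(np.round(e[0],1),np.round(e[1],1),a,"pos",p.round(4),"model",S(.14,.032,y).round(4),"slotdir mod180",round((ang+90)%180-90,1))
E
```

```text
clock: 5.1
position: [0.4469, -0.1677, 0.1848]
ee_rot: [0.861, 0.508, 0.0, 0.001]
ft_force: [-0.4, 0.6, 0.4]
grip_width: 0.0385
grip_force: 0.0Traceback (most recent call last):
  File "<stdin>", line 9, in <module>
IndexError: list index out of range
```

View pics/crop2.png

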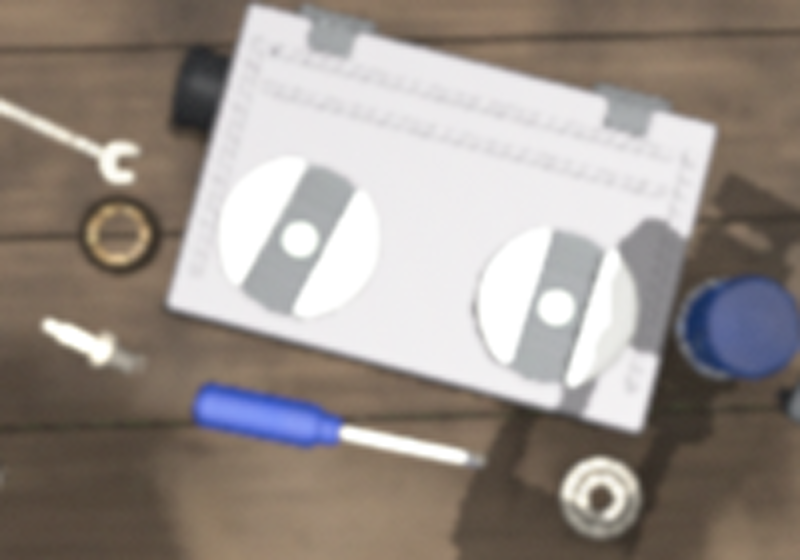

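The cover looks shut: both slots are visible and the bystanders haven't moved. The slot centres are at about (295,199.7) and (358.6,216.6) in full-picture pixels.

```bash
python3 - <<'E'
from fit import *
S=model([.5047,.0745,-.2826,0])
for u,y,e in(((294.6,199.4),.085,((305,160),(245,285),(357,190),(300,315))),((358.4,216.4),-.085,((548,228),(515,365),(608,248),(570,385)))):
    g=[ray_z("top",(a/4+219.6,b/4+139.6),.117) for a,b in e]
    for i in(0,2): v=g[i]-g[i+1]; print("slot yaw",np.degrees(np.arctan2(v[1],v[0])).round(1))
    print("pos",ray_z("top",u,.1).round(4),"model",S(.14,.032,y).round(4))
_,d=cams.grab_frame("top")
for u,v in((325,212),(330,190),(320,218),(340,215)): print(back("top",(u,v),d[v,u]).round(4))
q=[]
for n in("fastener_left_slot","fastener_right_slot"):
    r=spotter.spot_point("top",n); print(n,[(np.round(k["centre"],1),round(k["conf"],2),ray_z("top",k["centre"],.117).round(4)) for k in r[:1]])
E
```

```text
slot yaw -26.8
slot yaw -25.8
pos [0.4926 0.1673 0.1   ] model [0.49   0.1673 0.117 ]
slot yaw -15.4
slot yaw -17.5
pos [0.4446 0.0047 0.1   ] model [0.4426 0.004  0.117 ]
[[0.4584 0.09   0.0951]]
[[0.5145 0.0757 0.1001]]
[[0.4433 0.1033 0.0945]]
[[0.4491 0.0526 0.1129]]
fastener_left_slot [(array([294.3, 202.9]), 0.82, array([0.4825, 0.1671, 0.117 ]))]
fastener_right_slot [(array([359.5, 218.3]), 0.58, array([0.4393, 0.0039, 0.117 ]))]
```

```bash
python3 -m pendant '{"xyz":[[0,40,0],[-1,45,0],[-1,45,0],[-1,42,0],[0,0,0],[0,0,-25],[0,0,-20],[0,0,0]],"rotation":[[0,0,8],[0,0,2],[0,0,0],[0,0,0],[0,0,0],[0,0,0],[0,0,0],[0,0,0]],"gripper":[0.43,0.43,0.43,0.43,0.43,0.43,0.43,0.43]}'
python3 - <<'E'
from h import *
im,d=cams.grab_frame("side"); cv2.imwrite("pics/s1.png",cv2.resize(im[100:260,230:430,::-1],None,fx=4,fy=3.75))
E
```

```text
clock: 6.1
position: [0.4411, 0.0078, 0.137]
ee_rot: [0.812, 0.584, -0.002, -0.002]
ft_force: [0.1, 0.0, 0.4]
grip_width: 0.0505
grip_force: 0.0
```

View pics/s1.png

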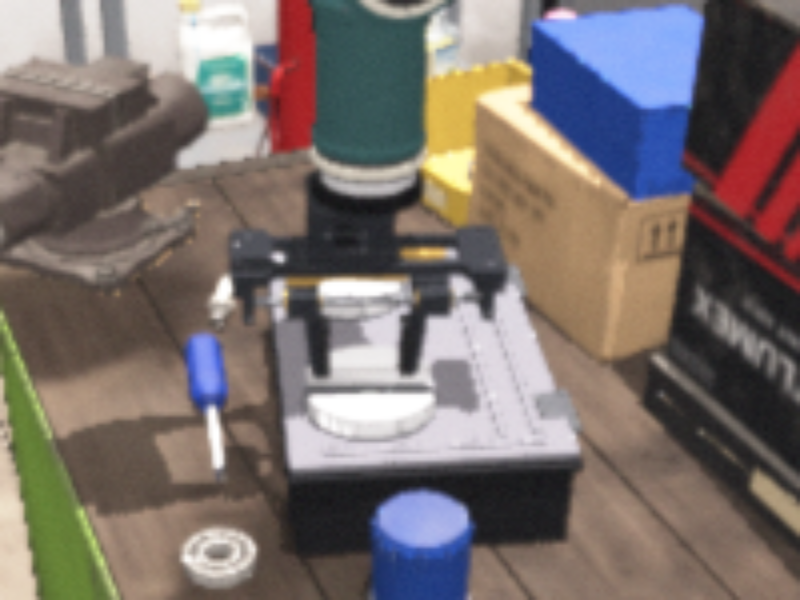

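The fingers straddle the slot of the right disc, with tips at about (325,370) and (412,370) in the crop. I'll lower them in and turn.

```bash
python3 -m pendant '{"xyz":[[2,-3,0],[0,0,-12],[0,0,-10],[0,0,0]],"rotation":[[0,0,0],[0,0,0],[0,0,0],[0,0,0]],"gripper":[0.43,0.43,0.43,0.43]}'
```

```text
clock: 6.55
position: [0.4445, 0.0039, 0.1161]
ee_rot: [0.812, 0.583, -0.001, -0.001]
ft_force: [-0.6, 0.5, -0.4]
grip_width: 0.0505
grip_force: 0.0
```

```bash
python3 -m pendant '{"xyz":[[0,0,0],[0,0,0],[0,0,0],[0,0,0],[0,0,0],[0,0,0],[0,0,0],[0,0,0],[0,0,0],[0,0,0],[0,0,0],[0,0,0],[0,0,0],[0,0,0],[0,0,0],[0,0,0],[0,0,0]],"rotation":[[0,0,-6],[0,0,-6],[0,0,-6],[0,0,-6],[0,0,-6],[0,0,-6],[0,0,-6],[0,0,-6],[0,0,-6],[0,0,-6],[0,0,-6],[0,0,-6],[0,0,-6],[0,0,-6],[0,0,-6],[0,0,-6],[0,0,0]],"gripper":[0.43,0.43,0.43,0.43,0.43,0.43,0.43,0.43,0.43,0.43,0.43,0.43,0.43,0.43,0.43,0.43,0.43]}'; python3 -c "
from h import *
S=monitor.sense();q=S['ee_rot'];print(S['torque'],S['qpos'][5],np.degrees(2*np.arctan2(q[1],q[0]))-90)"
```

```text
clock: 8.25
position: [0.4451, 0.0039, 0.1174]
ee_rot: [0.977, -0.214, -0.001, 0.0]
ft_force: [-1.0, 0.1, 0.4]
grip_width: 0.05
grip_force: 0.7
[-0.07588837  0.35646515  0.02372461] 1.954506245041235 -114.67265180137508
```

```bash
for i in 1; do python3 -m pendant '{"xyz":[[0,0,0],[0,0,0],[0,0,0]],"rotation":[[0,0,-3],[0,0,-3],[0,0,0]],"gripper":[0.43,0.43,0.43]}'; done; python3 -c "
from h import *
S=monitor.sense();q=S['ee_rot'];print(S['torque'],S['qpos'][5],np.degrees(2*np.arctan2(q[1],q[0]))-90)"
```

```text
clock: 8.55
position: [0.445, 0.004, 0.1174]
ee_rot: [0.965, -0.263, -0.001, 0.0]
ft_force: [-3.1, -1.3, 0.4]
grip_width: 0.0503
grip_force: 1.4
[-0.06481598  0.57605917  0.10177875] 2.056740894567277 -120.52846030830992
```

```bash
python3 -m pendant '{"xyz":[[0,0,0],[0,0,0]],"rotation":[[0,0,-2],[0,0,0]],"gripper":[0.43,0.43]}'; python3 -c "
from h import *
S=monitor.sense();q=S['ee_rot'];print(S['torque'],S['qpos'][5],np.degrees(2*np.arctan2(q[1],q[0]))-90)"
```

```text
clock: 8.75
position: [0.4447, 0.0042, 0.1173]
ee_rot: [0.96, -0.28, -0.001, 0.0]
ft_force: [-4.1, 0.7, 1.5]
grip_width: 0.0506
grip_force: 5.0
[0.1571636  0.84851041 0.39883639] 2.090786194396859 -122.46956763761975
```

The torque rose to 0.4 N m, so the right fastener is at its stop. I'll back off, lift and go to the left one.

```bash
python3 -m pendant '{"xyz":[[0,0,0],[0,0,0],[0,0,25],[0,0,25],[8,27,10],[8,27,0],[8,27,0],[8,27,0],[8,27,0],[6,27,0],[0,0,0],[0,0,0],[0,0,-25],[0,0,-15],[0,0,0]],"rotation":[[0,0,6],[0,0,6],[0,0,0],[0,0,8],[0,0,8],[0,0,8],[0,0,8],[0,0,8],[0,0,8],[0,0,8],[0,0,8],[0,0,8],[0,0,8],[0,0,0],[0,0,0]],"gripper":[0.43,0.43,0.43,0.43,0.43,0.43,0.43,0.43,0.43,0.43,0.43,0.43,0.43,0.43,0.43]}';python3 - <<'E'
from h import *
S=monitor.sense();q=S['ee_rot'];print(S['torque'],S['qpos'][5],np.degrees(2*np.arctan2(q[1],q[0]))-90)
im,d=cams.grab_frame("side"); cv2.imwrite("pics/s2.png",cv2.resize(im[100:260,230:430,::-1],None,fx=4,fy=3.75))
E
```

```text
clock: 10.25
position: [0.49, 0.1655, 0.135]
ee_rot: [0.869, 0.494, -0.002, -0.001]
ft_force: [-0.7, -0.2, 0.1]
grip_width: 0.0503
grip_force: 0.0
[-0.08771221  0.06618597  0.02274135] 0.814716439734092 -30.779494521341327
```

View pics/s2.png

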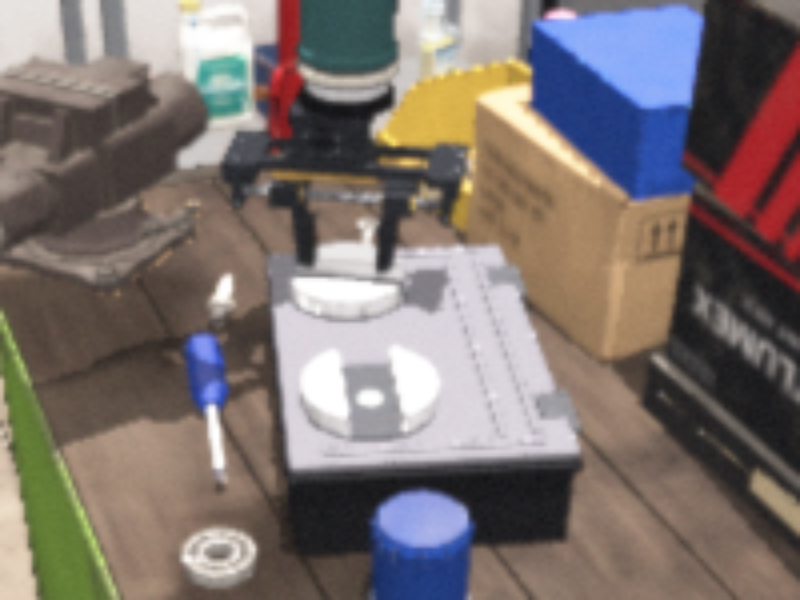

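The right slot now lies parallel to the front edge, at (370,395), so that fastener is locked. The fingers are over the left slot, with tips near (305,260) and (385,265). Now I'll lower them in and turn.

```bash
python3 -m pendant '{"xyz":[[1,1,-9],[0,0,-9],[0,0,0],[0,0,0],[0,0,0],[0,0,0],[0,0,0],[0,0,0],[0,0,0],[0,0,0],[0,0,0],[0,0,0],[0,0,0],[0,0,0],[0,0,0],[0,0,0],[0,0,0],[0,0,0]],"rotation":[[0,0,2],[0,0,0],[0,0,0],[0,0,-6],[0,0,-6],[0,0,-6],[0,0,-6],[0,0,-6],[0,0,-6],[0,0,-6],[0,0,-6],[0,0,-6],[0,0,-6],[0,0,-6],[0,0,-6],[0,0,-6],[0,0,-6],[0,0,0]],"gripper":[0.43,0.43,0.43,0.43,0.43,0.43,0.43,0.43,0.43,0.43,0.43,0.43,0.43,0.43,0.43,0.43,0.43,0.43]}'; python3 -c "
from h import *
S=monitor.sense();q=S['ee_rot'];print(S['torque'],S['qpos'][5],np.degrees(2*np.arctan2(q[1],q[0]))-90)"
```

```text
clock: 12.1
position: [0.493, 0.1671, 0.1203]
ee_rot: [0.98, -0.197, 0.0, -0.0]
ft_force: [-0.1, -0.4, -0.6]
grip_width: 0.0504
grip_force: 0.1
[ 0.02273575  0.22558014 -0.00091528] 2.2463403495386443 -112.73005529704074
```

```bash
python3 -m pendant '{"xyz":[[0,0,0],[0,0,0],[0,0,0]],"rotation":[[0,0,-4],[0,0,-4],[0,0,0]],"gripper":[0.43,0.43,0.43]}'; python3 -c "
from h import *
S=monitor.sense();q=S['ee_rot'];print(S['torque'],S['qpos'][5],np.degrees(2*np.arctan2(q[1],q[0]))-90)"
```

```text
clock: 12.4
position: [0.4928, 0.1671, 0.1201]
ee_rot: [0.965, -0.264, 0.0, -0.0]
ft_force: [-0.8, -0.8, 0.4]
grip_width: 0.0503
grip_force: 0.5
[0.05835466 0.24977567 0.01431478] 2.3832501840581557 -120.56996283189483
```

```bash
python3 -m pendant '{"xyz":[[0,0,0],[0,0,0]],"rotation":[[0,0,-3],[0,0,0]],"gripper":[0.43,0.43]}'; python3 -c "
from h import *
S=monitor.sense();q=S['ee_rot'];print(S['torque'],S['qpos'][5],np.degrees(2*np.arctan2(q[1],q[0]))-90)"
```

```text
clock: 12.6
position: [0.4927, 0.1673, 0.1201]
ee_rot: [0.958, -0.288, -0.0, -0.0]
ft_force: [-2.4, 1.3, 2.1]
grip_width: 0.0504
grip_force: 7.3
[0.37748257 0.47511991 0.65028207] 2.4336300653354206 -123.44114712654581
```

The stop shows at 0.65 N m. I'll back off, lift, clear the view and check.

```bash
python3 -m pendant '{"xyz":[[0,0,0],[0,0,0],[0,0,25],[0,0,35],[0,0,50],[0,50,0],[0,50,0],[0,50,0],[0,50,0],[0,50,0],[0,0,0],[0,0,0]],"rotation":[[0,0,6],[0,0,6],[0,0,0],[0,0,0],[0,0,0],[0,0,8],[0,0,8],[0,0,8],[0,0,8],[0,0,8],[0,0,0],[0,0,0]],"gripper":[0.43,0.43,0.43,0.43,0.43,0.43,0.43,0.43,0.43,0.43,0.43,0.43]}';python3 - <<'E'
from h import *
im,d=cams.grab_frame("top"); cv2.imwrite("pics/t3.png",cv2.resize(im[140:280,220:420,::-1],None,fx=4,fy=4,interpolation=cv2.INTER_CUBIC))
for u,v in((325,212),(330,190),(320,218)): print(back("top",(u,v),d[v,u]).round(4))
E
```

```text
clock: 13.8
position: [0.4925, 0.4178, 0.2291]
ee_rot: [0.987, 0.161, -0.0, 0.001]
ft_force: [1.0, -0.3, -0.0]
grip_width: 0.0501
grip_force: 0.0
[[0.4583 0.09   0.0965]]
[[0.5149 0.0756 0.0959]]
[[0.4432 0.1033 0.0952]]
```

View pics/t3.png

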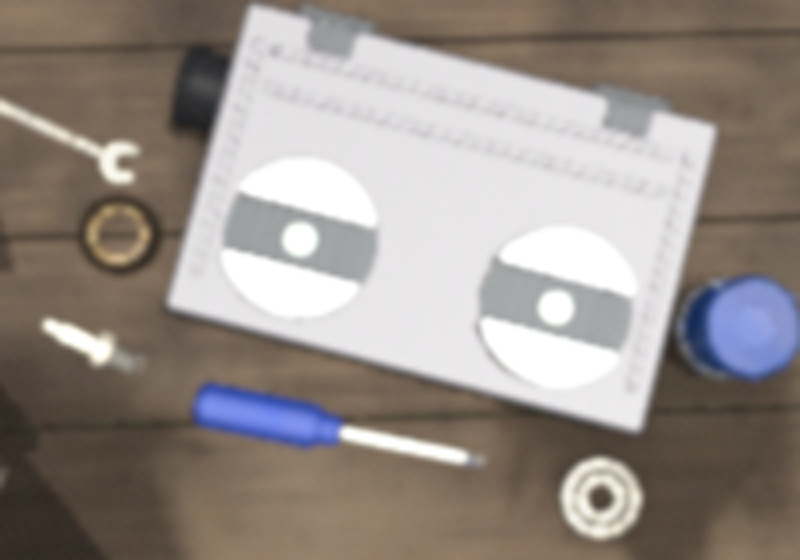

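Both slots, at (300,240) and (556,308) in the crop, are parallel to the front edge. The cover is flat at z ≈ 0.095 and nothing else has moved, so I'm handing in.

```bash
python3 -c "
from bench import env; print(env.job_done())"
```

```text
the job is handed in; nothing more can be done
None
```

The cover is shut and both fasteners are turned clockwise to their stops; the last top view shows the loose parts in view where they were, and I handed the job in at about 14 s (no verdict was returned).

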